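# Roll the gas cartridge home under the hand block

### The arm

A 6-joint arm with a two-finger parallel gripper is mounted at the origin on the work surface. World frame = base frame: x ahead of the robot, y to its left, z up, the work surface at z = 0. Lengths are in mm, angles in rad, forces in N, time in s.
With the tool pointing down it reaches from about 325 to 900 mm from the base axis. Payload 6.1 kg.
Tool frame: the origin (TCP) lies between the finger pads; the fingertips stand 19 mm ahead of it and the grasp point (between the pads) is the TCP; y points along the fingers, z is the direction in which the jaws open and shut, and the axes are right-handed (so a half turn about y gives the same grasp; the last joint's range is limited). The gripper opens to 87 mm and grips with 3 to 60 N. Pads are 19 mm wide; open, the fingers measure 117 mm over their backs; the gripper's body (75 mm by 190 mm) begins 51 mm behind the grasp point.
Start: joints at [1.071, 0.22, 1.526, -0, 1.395, -0.126], TCP at [228.22, 581.835, 241.538] pointing down, gripper open.
Joint ranges: [-2.98, 2.98], [-0.91, 2.08], [0.09, 2.57], [-1.24, 4.39], [0.2, 2.65], [-2.68, 2.68]. Speed limits (rad/s): [2.57, 2.57, 3.01, 3.14, 3.14, 3.14].

### API

Orientations are given as a rotation vector (axis times angle).
In Python, from rig import ctrl gives the robot as it stands.
- The arm moves only by the tool servo_tool, never from a script. Its argument "rows" is one flat list of numbers, 7 for each row, row after row: the shift along the tool's x, y, z in units of 50 mm (1.0 is 50 mm), then the turn, a rotation vector about the tool's x, y, z in units of 5 degrees (1.0 is 5 degrees), then the opening in per cent of the stroke, from 0 (shut) to 100 (fully open). A call has 1 to 8 rows; each row is the pose to reach, as a shift and turn from the pose commanded when the call began, along the tool's axes at that moment; what a row does not reach only later rows make up. A row lasts 1/10 s, in which the tool goes at most 50 mm and 8.59 degrees, less where a joint would pass 70% of its speed; a pose out of reach is approached as far as the arm can. A call with a gripper value outside its range is refused whole. The fingers move at their own pace and stop on an object; "force" is the grip in N (left out, the last holds). Time passes only in rows, so rows that repeat a pose let the fingers close. It gives the time, the measured TCP pose, the force and the opening at its end, in the units of the state.
- ctrl.get_obs(): the state, without advancing time (a new reading comes with each control period).
- ctrl.get_image(name): name is "side" or "top"; returns a dict with "frame" (420x560x3 uint8, red, green, blue), "range_z" (420x560 float32, mm along the optical axis (not along the pixel's ray), 0 where there is no reading), "K" (3x3 intrinsics, pixels), "R" (3x3) and "t" (3): a world point X has camera coordinates R X + t. Camera axes: x right, y down, z forward; pixel columns grow to the right and rows downward; lengths in mm; the calibration is good to about 2 mm. A picture is of the moment at which its call begins.
- ctrl.hand_in(): hands the job in, once; it reports no verdict.
The state is a dict: "time": time; "qpos": joint angles; "qvel": joint speeds; "joint_efforts": joint torques, N m; "ee_pos": TCP position; "tool_rot": TCP orientation; "contact_force": force on the tool from outside, world axes, zero at the start; "moment": the same for the moment, N m; "grip_width": opening from 0.0 (shut) to 1.0 (fully open).
Only numpy, scipy, OpenCV 4.12 (cv2) and the standard library are available. Lean on these libraries where they do the work, as an engineer would, in place of code of your own. Each camera call takes 0.05 s, during which the arm holds its last target. There are 200 camera calls.

### The job

The gas cartridge has a fresh inspection band to be pressed down as it goes to the tester. Take the hand block by its grip, lay its flat sole on top of the lying cartridge and, pressing gently (5 to 10 N, never above 16 N), roll it along the bench under the sole, over the low sill and fully home along the tester's stop, about the middle of it, and press it there for a moment. Do not push it with the block's edge or the gripper, lift it or let it run off; then put the block down flat on the bench, well clear of the cartridge, and leave everything else undisturbed.

Things in the scene. Friction and masses are not known exactly. Their poses are not given: they have to be found in the camera images.
- tester: Steel pressure tester, fixed, with the cartridge's seat before it. Origin: bench surface, middle of the seat; x runs along the stop, y away from it, z up. The cartridge rolls in towards -y; seated, its axis is at y = 0 to 6 mm, z = 20 mm. Housing at y = -180 to -350 mm, 220 mm wide, 180 mm high; nothing over 30 mm high between stop and housing.
- stop (a point): Middle of the stop's face, 15 mm above the bench, 20 mm from the seat's middle (tester y = -20 mm). The stop is an upright steel bar 150 mm long (x), 12 mm thick and 30 mm high. Axes as the tester's.
- sill_line (a point): Point on the bench below the middle of the sill's crest (tester y = 14.5 mm); axes as the tester's. The sill is a steel wedge 170 mm long (x), rising evenly at 1 in 8 towards the stop, then dropping in a sharp step to the bench; the step keeps a seated cartridge from rolling back. Its height is adjustable: the crest is 2 to 5 mm above the bench, set anew each time and not measured.
- cart: Steel gas cartridge with a paper band, 40 mm in diameter, 130 mm long over its domed ends (middle 90 mm straight), with a brass neck 12 mm long at +x; about 0.3 kg. Lies on the bench 65 to 100 mm before the seat, parallel to the stop within 0.12 rad, free to roll. Origin: on its axis, half-way, 20 mm above the bench; x is the cylinder's axis.
- block: Hand block: plate 70 (x) by 150 (y) mm with a flat, 8 mm thick firm rubber sole that yields 1 mm per 16 N, and an upright wooden grip on top, 60 (x) by 28 (y) mm, 14 to 64 mm above the sole's underside; 0.25 kg. Stands on its sole at the robot's left. Origin: centre of the sole's underside, z up.
- block_grip (a point): Centre of the hand block's grip, 39 mm above the sole's underside; axes as the block's. To be gripped across its 28 mm (closing along the block's y).
Not all that is in view belongs to the job. What is shaped like the block but yellow is not meant.

How it is judged:
By the outcome, as a careful person would: the job done as asked, in the order asked, and still so for the second after the job is handed in, with the robot touching nothing.
It also fails if it takes over 67 s, if anything falls off the work surface, if the arm or the gripper's body presses on something with over 40 N, if the wrist force passes 120 N, or if a joint passes its speed limit or range.

## Working session

There is one attempt and no reset: what is moved stays moved. The work goes in short steps, Python scripts to look and compute and a tool call to move; the robot and the scene stay as the last step left them, time stands still between calls to the robot, and variables do not carry over. Pictures are saved under pics/ and viewed, about 8 in all and at most 12, crops included, and the job is handed in when it is done.

Besides the shell and the picture viewer there is one more tool, called after "Request:" by a JSON object that holds its "method" and its "body", one argument or row to a line. servo_tool: Moves the arm, as the interface text tells. Its arguments: {"type":"object","properties":{"rows":{"type":"array","items":{"type":"number"}},"force":{"type":"number"}},"required":["rows"]}

```bash
mkdir -p pics; ls; cat > h.py <<'E'
import numpy as np, cv2
from rig import ctrl
from scipy.spatial.transform import Rotation as Ro
def snap(name,f):
    d=ctrl.get_image(name); cv2.imwrite(f'pics/{f}.png',cv2.cvtColor(d['frame'],cv2.COLOR_RGB2BGR)); np.savez(f'pics/{f}.npz',**d); return d
def W(d,u,v,z=None):
    K,R,t=d['K'],d['R'],d['t']; r=np.linalg.inv(K)@np.array([u,v,1.])
    if z is None: return R.T@(r*d['range_z'][int(v),int(u)]-t)
    c=-R.T@t; w=R.T@r; return c+w*(z-c[2])/w[2]
def cloud(d):
    K,R,t=d['K'],d['R'],d['t']; v,u=np.mgrid[:420,:560]; Z=d['range_z']
    p=np.stack([(u-K[0,2])/K[0,0]*Z,(v-K[1,2])/K[1,1]*Z,Z],-1); return (p-t)@R
E
python3 - <<'E'
from h import *
a=snap('top','t0');b=snap('side','s0')
cv2.imwrite('pics/both.png',cv2.resize(np.vstack([cv2.cvtColor(x['frame'],cv2.COLOR_RGB2BGR) for x in(a,b)]),(560,840))[:,:]) 
o=ctrl.get_obs();print(o); print(Ro.from_rotvec(o['tool_rot']).as_matrix().round(3))
for d in(a,b):print((-d['R'].T@d['t']).round(),d['K'].round(1).tolist(),d['R'].round(2).tolist())
E
```

```text
pics
{'time': 0.1, 'qpos': array([ 1.07088634e+00,  2.21170993e-01,  1.52752578e+00, -3.42966941e-06,
        1.39472132e+00, -1.26115533e-01]), 'qvel': array([ 2.32611031e-04, -1.38058771e-03, -3.77757719e-03, -1.00409951e-03,
       -4.53066945e-06,  1.18351487e-03]), 'joint_efforts': array([-7.32482840e-04, -4.95950711e+01, -3.88518369e+01,  6.98873028e-02,
        5.15582319e-02, -8.76900822e-05]), 'ee_pos': array([227.96794084, 581.35275749, 240.51654301]), 'tool_rot': array([-1.55257044,  0.29377888, -0.29289657]), 'contact_force': array([-0.15869481,  0.4900344 , -0.18386062]), 'moment': array([-0.00204479,  0.01653905, -0.03360553]), 'grip_width': 0.9964663464927983}
[[ 0.931 -0.001  0.365]
 [-0.365 -0.002  0.931]
 [-0.    -1.    -0.002]]
[ 251.  143. 1061.] [[498.6, 0.0, 270.5], [0.0, 498.6, 207.9], [0.0, 0.0, 1.0]] [[0.0, -1.0, -0.0], [-0.99, -0.0, -0.17], [0.17, 0.0, -0.99]]
[ -17. -417.  898.] [[511.4, 0.0, 281.6], [0.0, 511.4, 213.4], [0.0, 0.0, 1.0]] [[0.77, -0.64, -0.01], [-0.49, -0.57, -0.66], [0.42, 0.52, -0.75]]
```

View pics/t0.png

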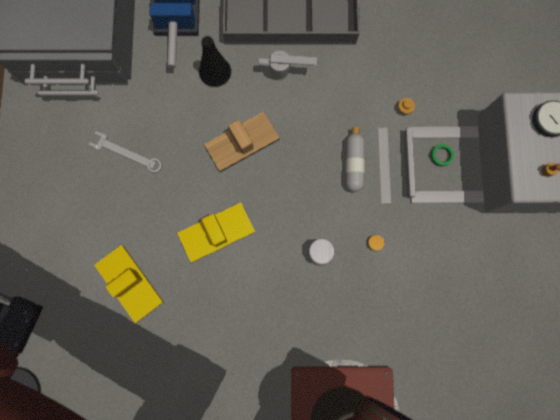

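View pics/s0.png

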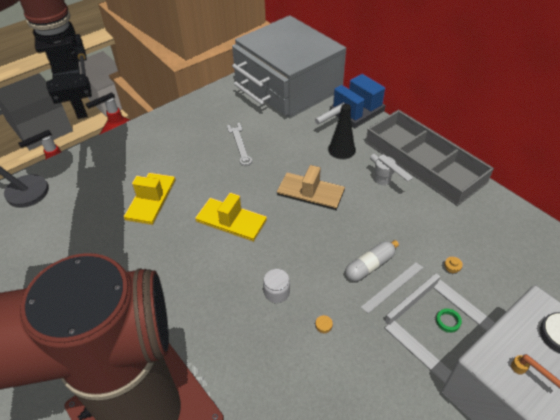

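```bash
python3 - <<'E'
from h import *
T=dict(np.load('pics/t0.npz'));S=dict(np.load('pics/s0.npz'))
for n,d in(('T',T),('S',S)):
    P=cloud(d); d['P']=P
P=T['P']
print('bench z',np.median(P[200:240,300:310,2]), P[160,384],P[160,410])
def rect(m,lab):
    q=P[m]; r=cv2.minAreaRect(q[:,:2].astype(np.float32)); print(lab,len(q),'c',np.round(r[0],1),'size',np.round(r[1],1),'ang',round(r[2],2),'z',np.median(q[:,2]).round(1))
v,u=np.mgrid[:420,:560]
def win(u0,u1,v0,v1,z0,z1): return (u>=u0)&(u<u1)&(v>=v0)&(v<v1)&(P[...,2]>z0)&(P[...,2]<z1)
rect(win(195,290,105,180,8,20),'plate'); rect(win(195,290,105,180,58,70),'grip')
rect(win(335,375,140,195,32,46),'cart top');rect(win(335,375,115,200,8,50),'cart all')
rect(win(400,416,120,210,22,40),'stop');rect(win(400,490,120,210,22,40),'frame');rect(win(480,560,80,220,165,195),'housing')
rect(win(376,394,120,210,1,8),'sill')
# cart axis
q=P[win(335,375,140,195,15,50)]
for x in np.arange(q[:,0].min(),q[:,0].max(),10):
    s=q[(q[:,0]>=x)&(q[:,0]<x+10)]; 
    if len(s)>5: k=s[s[:,2]>s[:,2].max()-4]; print(x.round(),'ymid',k[:,1].mean().round(1),'zmax',s[:,2].max().round(1), 'range',s[:,1].min().round(1),s[:,1].max().round(1))
f=cv2.cvtColor(T['frame'],cv2.COLOR_RGB2BGR)
cv2.imwrite('pics/c1.png',cv2.resize(f[90:230,330:530],(800,560),interpolation=cv2.INTER_CUBIC))
E
```

```text
bench z 1.1055309873420738 [ 538.49260051 -103.56719207   -1.58838884] [ 529.8662232  -151.44865495   30.52221252]
plate 1750 c [578.1 208.5] size [ 71.9 150.8] ang 29.53 z 15.2
grip 379 c [578.4 209.1] size [61.4 27.9] ang 29.43 z 65.0
cart top 740 c [519.6 -34.5] size [ 36.5 106.4] ang 89.32 z 38.5
cart all 1087 c [534.2 -35.3] size [ 40.2 141.5] ang 87.53 z 36.8
stop 444 c [ 527.6 -152.6] size [148.8  15.3] ang 0.61 z 30.4
frame 775 c [ 521.7 -227.5] size [197.1 164.1] ang 0.13 z 30.5
housing 39 c [ 479.1 -375.7] size [8.3 8.4] ang 0.54 z 176.7
sill 992 c [ 528.7 -103.2] size [ 38.3 202.5] ang 87.78 z 2.6
463.0 ymid -32.8 zmax 39.9 range -48.6 -17.5
473.0 ymid -31.2 zmax 44.6 range -50.5 -14.4
483.0 ymid -29.9 zmax 46.1 range -50.3 -13.1
493.0 ymid -33.6 zmax 43.8 range -54.1 -14.0
503.0 ymid -33.7 zmax 43.8 range -53.5 -14.1
513.0 ymid -31.5 zmax 45.0 range -53.8 -14.6
523.0 ymid -35.8 zmax 45.3 range -54.0 -15.3
533.0 ymid -35.6 zmax 45.0 range -54.6 -15.7
543.0 ymid -34.2 zmax 43.6 range -54.7 -16.2
553.0 ymid -35.6 zmax 43.5 range -55.6 -16.5
563.0 ymid -36.2 zmax 43.4 range -55.4 -16.9
```

View pics/c1.png

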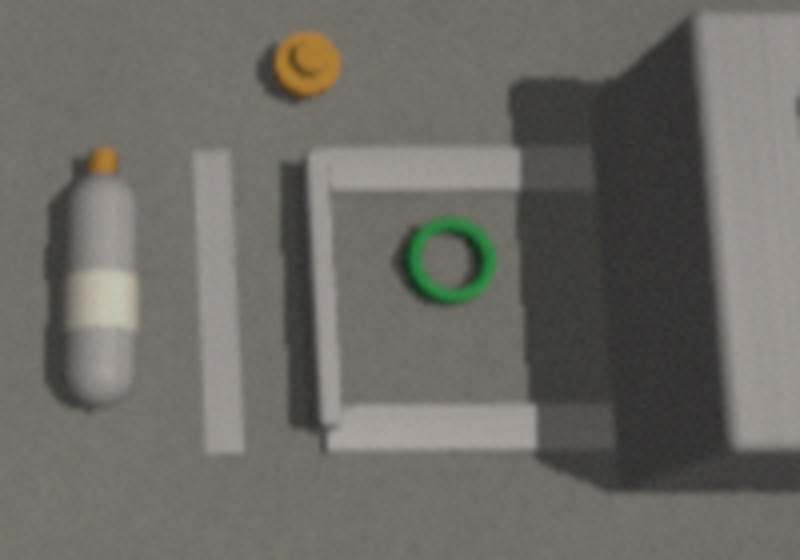

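```bash
python3 - <<'E'
from h import *
d=dict(np.load('pics/t0.npz'))
c=lambda x,y,z:W(d,330+x/4-.4,90+y/4-.4,z)[:2].round(1)
for l,x,y,z in [('stopfront far',307,150,30),('stopfront near',322,425,30),('sill crest far',231,150,3),('crest near',243,452,3),('sill left far',194,152,0),('left near',207,454,0),
 ('cartL band top',68,270,20),('cartR band top',137,270,20),('cartL bandbot',66,330,20),('cartR bandbot',137,330,20),('L190',71,190,20),('R190',134,190,20),('L370',67,370,20),('R370',134,370,20),
 ('neck tip',104,148,20),('dome near',98,408,20),('dome far',104,172,20),('house',697,12,180),('house2',730,448,180)]: print(l,c(x,y,z))
P=cloud(d);v,u=np.mgrid[:420,:560]
# cylinder fit r=20 axis z=20
from scipy.optimize import least_squares
m=(u>335)&(u<375)&(v>140)&(v<185)&(P[...,2]>15); q=P[m]
def f(p):
    a=np.array([1,p[1],0])/np.hypot(1,p[1]); e=q-np.array([525,p[0],p[2]]); return np.linalg.norm(np.cross(e,a),axis=1)-20
r=least_squares(f,[-35,0,20],loss='soft_l1');print('cyl y@525,slope,z',r.x, r.fun.std())
E
```

```text
stopfront far [ 603.1 -147. ]
stopfront near [ 452.2 -148.3]
sill crest far [ 612.3 -112.6]
crest near [ 442.6 -112.7]
sill left far [612.1 -92.8]
left near [442. -94.]
cartL band top [539.  -18.3]
cartR band top [539.1 -55.4]
cartL bandbot [505.8 -16.4]
cartR bandbot [505.9 -54.4]
L190 [583.8 -21. ]
R190 [583.8 -55.1]
L370 [483.9 -16.4]
R370 [484.  -52.2]
neck tip [607.6 -39.5]
dome near [463.2 -32.4]
dome far [594.  -39.1]
house [ 619.1 -289.3]
house2 [ 412.7 -288.3]
cyl y@525,slope,z [-34.88572589  -0.04223     21.03569418] 86.95250056597277
```

```bash
cat >> h.py <<'E'
def Rt(yaw):  # tool z at yaw (deg) in plane, y down
    a=np.deg2rad(yaw); z=np.array([np.cos(a),np.sin(a),0]); y=np.array([0,0,-1.]); return np.column_stack([np.cross(y,z),y,z])
def st():
    o=ctrl.get_obs(); R=Ro.from_rotvec(o['tool_rot']).as_matrix()
    print('t',round(o['time'],2),'p',o['ee_pos'].round(1),'yaw',np.rad2deg(np.arctan2(R[1,2],R[0,2])).round(2),'ydir',R[:,1].round(3),'F',o['contact_force'].round(1),'M',o['moment'].round(2),'g',round(o['grip_width'],3)); return o,R
def mv(*tg,yaw):
    o,R=st(); 
    for p in tg: print('row',((np.array(p)-o['ee_pos'])@R/50).round(2),(Ro.from_matrix(R.T@Rt(yaw)).as_rotvec(degrees=True)/5).round(2))
E
python3 - <<'E'
from h import *
mv([578.3,208.8,200],[578.3,208.8,120],[578.3,208.8,41],yaw=119.5)
d=dict(np.load('pics/t0.npz'));P=cloud(d);print(P[150,520:556:6].round(0),d['range_z'][150,520:556:6])
d=dict(np.load('pics/s0.npz'));P=cloud(d);print(P[340,480:556:8].round(0))
E
```

```text
t 0.1 p [228.  581.4 240.5] yaw 68.58 ydir [-0.001 -0.002 -1.   ] F [-0.2  0.5 -0.2] M [-0.    0.02 -0.03] g 0.996
row [ 9.24  0.82 -4.38] [ 2.000e-02 -1.018e+01 -1.000e-02]
row [ 9.24  2.42 -4.37] [ 2.000e-02 -1.018e+01 -1.000e-02]
row [ 9.24  4.   -4.37] [ 2.000e-02 -1.018e+01 -1.000e-02]
[[ 519. -329.  144.]
 [ 520. -342.  141.]
 [ 520. -354.  140.]
 [ 520. -365.  141.]
 [ 520. -376.  141.]
 [ 520. -389.  139.]] [947.2558  950.15045 951.48895 950.2234  950.8832  952.4484 ]
[[ 474. -313.  136.]
 [ 481. -321.  140.]
 [ 492. -330.  139.]
 [ 502. -338.  139.]
 [ 512. -346.  139.]
 [ 523. -354.  136.]
 [ 533. -363.  137.]
 [ 541. -371.  139.]
 [ 546. -380.  145.]
 [ 545. -388.  159.]]
```

Request:
{"method": "servo_tool", "body": {
  "rows": [9.24,0.82,-4.38,0,-10.18,0,100,9.24,0.82,-4.38,0,-10.18,0,100,9.24,0.82,-4.38,0,-10.18,0,100,9.24,0.82,-4.38,0,-10.18,0,100,9.24,0.82,-4.38,0,-10.18,0,100,9.24,0.82,-4.38,0,-10.18,0,100,9.24,0.82,-4.38,0,-10.18,0,100,9.24,0.82,-4.38,0,-10.18,0,100]
}}

```text
time: 0.9
ee_pos: [489.2, 303.8, 210.6]
tool_rot: [-1.533, -0.404, 0.405]
contact_force: [0.4, 0.4, -0.3]
grip_width: 1.002
```

```bash
python3 - <<'E'
from h import *
mv([578.3,208.8,200],[578.3,208.8,110],[578.3,208.8,41],yaw=119.5)
E
```

```text
t 0.9 p [489.2 303.8 210.6] yaw 119.58 ydir [-0. -0. -1.] F [ 0.4  0.4 -0.3] M [ 0.09 -0.01 -0.01] g 1.002
row [ 0.61  0.21 -2.53] [-0.    0.02 -0.01]
row [ 0.61  2.01 -2.53] [-0.    0.02 -0.01]
row [ 0.61  3.39 -2.53] [-0.    0.02 -0.01]
```

Request:
{"method": "servo_tool", "body": {
  "rows": [0.4,0.4,-1.7,0,0,0,100,0.61,1.0,-2.53,0,0,0,100,0.61,1.8,-2.53,0,0,0,100,0.61,1.8,-2.53,0,0,0,100,0.61,1.8,-2.53,0,0,0,100]
}}

```text
time: 1.4
ee_pos: [575.1, 208.8, 117.3]
tool_rot: [-1.533, -0.396, 0.407]
contact_force: [-0.8, 0.2, -0.2]
grip_width: 0.999
```

```bash
python3 - <<'E'
from h import *
mv([578.3,208.8,41],yaw=119.5)
a=snap('top','t1');b=snap('side','s1')
f=lambda d,y0,x0:cv2.resize(cv2.cvtColor(d['frame'],cv2.COLOR_RGB2BGR)[y0:y0+150,x0:x0+200],(400,300),interpolation=cv2.INTER_CUBIC)
cv2.imwrite('pics/c2.png',np.hstack([f(a,70,140),f(b,110,210)]))
E
```

```text
t 1.4 p [575.1 208.8 117.3] yaw 119.36 ydir [-0.007 -0.001 -1.   ] F [-0.8  0.2 -0.2] M [ 0.1   0.05 -0.06] g 0.999
row [ 0.07  1.53 -0.04] [-0.03 -0.03 -0.08]
```

View pics/c2.png

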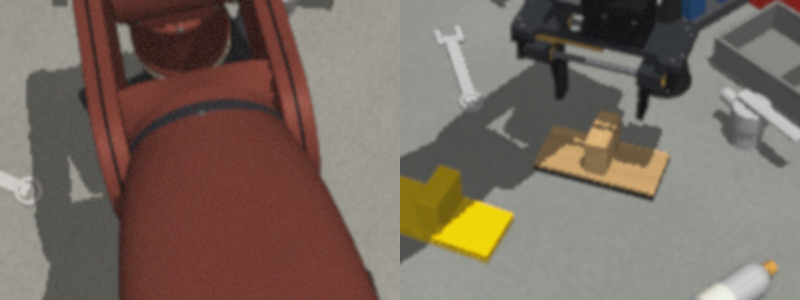

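Request:
{"method": "servo_tool", "body": {
  "rows": [0.04,0.8,-0.02,0,0,0,100,0.05,1.3,-0.02,0,0,0,100,0.05,1.5,-0.02,0,0,0,100,0.05,1.5,-0.02,0,0,0,100,0.05,1.5,-0.02,0,0,0,100]
}}

```text
time: 2.0
ee_pos: [580.9, 211.9, 48.3]
tool_rot: [-1.533, -0.407, 0.402]
contact_force: [1.0, -0.3, 1.4]
grip_width: 1.0
```

```bash
python3 - <<'E'
from h import *
mv([578.3,208.8,41],yaw=119.5)
E
```

```text
t 2.0 p [580.9 211.9  48.3] yaw 119.55 ydir [ 0.003  0.001 -1.   ] F [ 1.  -0.3  1.4] M [ 0.05  0.07 -0.02] g 1.0
row [-0.08  0.15 -0.03] [0.01 0.01 0.03]
```

Request:
{"method": "servo_tool", "body": {
  "rows": [-0.05,0.12,-0.02,0,0,0,100,-0.05,0.12,-0.02,0,0,0,100,-0.05,0.12,-0.02,0,0,0,50,-0.05,0.12,-0.02,0,0,0,20,-0.05,0.12,-0.02,0,0,0,20,-0.05,0.12,-0.02,0,0,0,20,-0.05,0.12,-0.02,0,0,0,20,-0.05,0.12,-0.02,0,0,0,20],
  "force": 50
}}

```text
time: 2.8
ee_pos: [578.2, 208.6, 40.1]
tool_rot: [-1.533, -0.403, 0.403]
contact_force: [0.2, 0.4, -0.3]
grip_width: 0.537
```

```bash
python3 - <<'E'
from h import *
mv([578.3,208.8,41],yaw=119.5)
E
```

```text
t 2.8 p [578.2 208.6  40.1] yaw 119.48 ydir [-0. -0. -1.] F [ 0.2  0.4 -0.3] M [ 0.06 -0.01  0.01] g 0.537
row [ 0.   -0.02  0.  ] [ 0. -0. -0.]
```

Request:
{"method": "servo_tool", "body": {
  "rows": [0,0,0,0,0,0,15,0,0,0,0,0,0,15,0,0,0,0,0,0,15,0,0,0,0,0,0,15,0,0,0,0,0,0,15,0,0,0,0,0,0,15],
  "force": 50
}}

```text
time: 3.4
ee_pos: [578.2, 208.6, 40.1]
tool_rot: [-1.533, -0.403, 0.403]
contact_force: [0.5, -0.2, 0.3]
grip_width: 0.317
```

```bash
python3 - <<'E'
from h import *
mv([578.2,208.6,120],yaw=119.5)
E
```

```text
t 3.4 p [578.2 208.6  40.1] yaw 119.48 ydir [ 0. -0. -1.] F [ 0.5 -0.2  0.3] M [ 0.07 -0.01  0.03] g 0.317
row [ 0.  -1.6  0. ] [ 0. -0. -0.]
```

Request:
{"method": "servo_tool", "body": {
  "rows": [0,-0.4,0,0,0,0,15,0,-1.2,0,0,0,0,15,0,-1.6,0,0,0,0,15,0,-1.6,0,0,0,0,15,0,-1.6,0,0,0,0,15,0,-1.6,0,0,0,0,15],
  "force": 60
}}

```text
time: 4.0
ee_pos: [576.5, 208.3, 117.6]
tool_rot: [-1.533, -0.4, 0.407]
contact_force: [-0.7, -0.2, -3.3]
grip_width: 0.319
```

```bash
python3 - <<'E'
from h import *
mv([528.5,12,115],yaw=87.6)
E
```

```text
t 4.0 p [576.5 208.3 117.6] yaw 119.48 ydir [-0.004 -0.001 -1.   ] F [-0.7 -0.2 -3.3] M [-0.    0.03  0.02] g 0.319
row [-2.77  0.06 -2.94] [-0.    6.38 -0.05]
```

Request:
{"method": "servo_tool", "body": {
  "rows": [-0.4,0,-0.4,0,1,0,15,-0.9,0,-0.95,0,2.2,0,15,-1.5,0,-1.6,0,3.5,0,15,-2.1,0,-2.2,0,4.8,0,15,-2.6,0,-2.7,0,6,0,15,-2.77,0,-2.94,0,6.38,0,15,-2.77,0,-2.94,0,6.38,0,15,-2.77,0,-2.94,0,6.38,0,15]
}}

```text
time: 4.8
ee_pos: [529.7, 12.9, 119.2]
tool_rot: [-1.57, 0.034, -0.032]
contact_force: [-0.7, -0.1, -3.1]
grip_width: 0.314
```

```bash
python3 - <<'E'
from h import *
mv([528.5,12,115],yaw=87.6)
d=snap('side','s2'); cv2.imwrite('pics/c3.png',cv2.resize(cv2.cvtColor(d['frame'],cv2.COLOR_RGB2BGR)[120:345,230:530],(800,600),interpolation=cv2.INTER_CUBIC))
mv([528.5,12,90],[528.5,12,82],yaw=87.6)
E
```

```text
t 4.8 p [529.7  12.9 119.2] yaw 87.61 ydir [-0.001  0.001 -1.   ] F [-0.7 -0.1 -3.1] M [0.04 0.   0.02] g 0.314
row [-0.02  0.08 -0.02] [-0.01  0.   -0.02]
t 4.85 p [529.9  13.4 119.4] yaw 87.66 ydir [-0.001  0.001 -1.   ] F [ 0.4  1.  -2.7] M [-0.04 -0.02  0.  ] g 0.316
row [-0.03  0.59 -0.03] [-0.01  0.01 -0.01]
row [-0.03  0.75 -0.03] [-0.01  0.01 -0.01]
```

View pics/c3.png

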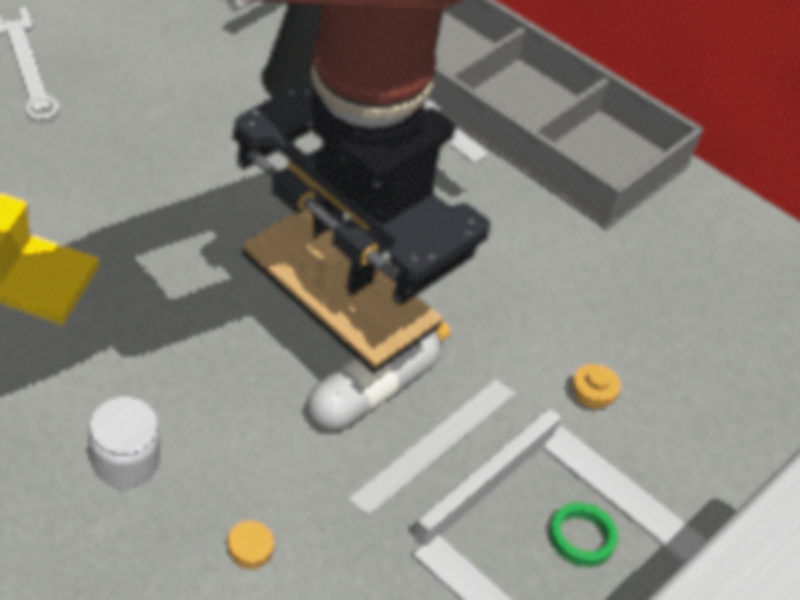

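Request:
{"method": "servo_tool", "body": {
  "rows": [-0.03,0.3,-0.03,0,0,0,15,-0.03,0.6,-0.03,0,0,0,15,-0.03,0.74,-0.03,0,0,0,15,-0.03,0.74,-0.03,0,0,0,15,-0.03,0.74,-0.03,0,0,0,15,-0.03,0.74,-0.03,0,0,0,15]
}}

```text
time: 5.45
ee_pos: [528.7, 11.1, 83.4]
tool_rot: [-1.571, 0.033, -0.033]
contact_force: [-0.8, -0.6, -2.8]
grip_width: 0.32
```

```bash
python3 - <<'E'
from h import *
mv([528.5,12,81],yaw=87.6)
E
```

```text
t 5.45 p [528.7  11.1  83.4] yaw 87.59 ydir [ 0. -0. -1.] F [-0.8 -0.6 -2.8] M [ 0.05  0.03 -0.01] g 0.32
row [-0.    0.05  0.02] [-0.   -0.    0.01]
```

Request:
{"method": "servo_tool", "body": {
  "rows": [0,0.02,0,0,0,0,15,0,0.04,0,0,0,0,15,0,0.04,0,0,0,0,15,0,0.04,0,0,0,0,15,0,0.04,0,0,0,0,15]
}}

```text
time: 5.95
ee_pos: [528.5, 11.0, 81.2]
tool_rot: [-1.571, 0.033, -0.033]
contact_force: [0.2, -0.0, -2.4]
grip_width: 0.317
```

```bash
python3 - <<'E'
from h import *
st()
E
```

```text
t 5.95 p [528.5  11.   81.2] yaw 87.58 ydir [ 0. -0. -1.] F [ 0.2 -0.  -2.4] M [0.06 0.05 0.02] g 0.317
```

Contact is expected near 80; stepping down in sub-millimetre steps.

Request:
{"method": "servo_tool", "body": {
  "rows": [0,0.02,0,0,0,0,15,0,0.02,0,0,0,0,15,0,0.02,0,0,0,0,15]
}}

```text
time: 6.25
ee_pos: [528.5, 11.0, 80.1]
tool_rot: [-1.571, 0.033, -0.033]
contact_force: [0.3, -0.5, -1.8]
grip_width: 0.319
```

Request:
{"method": "servo_tool", "body": {
  "rows": [0,0.01,0,0,0,0,15,0,0.01,0,0,0,0,15,0,0.01,0,0,0,0,15]
}}

```text
time: 6.55
ee_pos: [528.6, 11.0, 79.9]
tool_rot: [-1.571, 0.033, -0.033]
contact_force: [-0.8, 0.1, 0.5]
grip_width: 0.318
```

Request:
{"method": "servo_tool", "body": {
  "rows": [0,0.01,0,0,0,0,15,0,0.01,0,0,0,0,15,0,0.01,0,0,0,0,15]
}}

```text
time: 6.85
ee_pos: [528.6, 11.0, 79.5]
tool_rot: [-1.571, 0.033, -0.033]
contact_force: [-2.6, -0.6, 5.1]
grip_width: 0.317
```

Request:
{"method": "servo_tool", "body": {
  "rows": [0,0,-0.03,0,0,0,15,0,0,-0.08,0,0,0,15,0,0,-0.14,0,0,0,15,0,0,-0.2,0,0,0,15,0,0,-0.26,0,0,0,15,0,0,-0.32,0,0,0,15,0,0,-0.37,0,0,0,15,0,0,-0.4,0,0,0,15]
}}

```text
time: 7.65
ee_pos: [527.8, -9.2, 79.5]
tool_rot: [-1.571, 0.033, -0.034]
contact_force: [-3.0, 0.4, 5.5]
grip_width: 0.318
```

```bash
python3 - <<'E'
from h import *
st()
d=snap('side','s3'); cv2.imwrite('pics/c4.png',cv2.resize(cv2.cvtColor(d['frame'],cv2.COLOR_RGB2BGR)[180:345,310:530],(800,600),interpolation=cv2.INTER_CUBIC))
E
```

```text
t 7.65 p [527.8  -9.2  79.5] yaw 87.58 ydir [ 0. -0. -1.] F [-3.   0.4  5.5] M [-0.22  0.54 -0.08] g 0.318
```

View pics/c4.png

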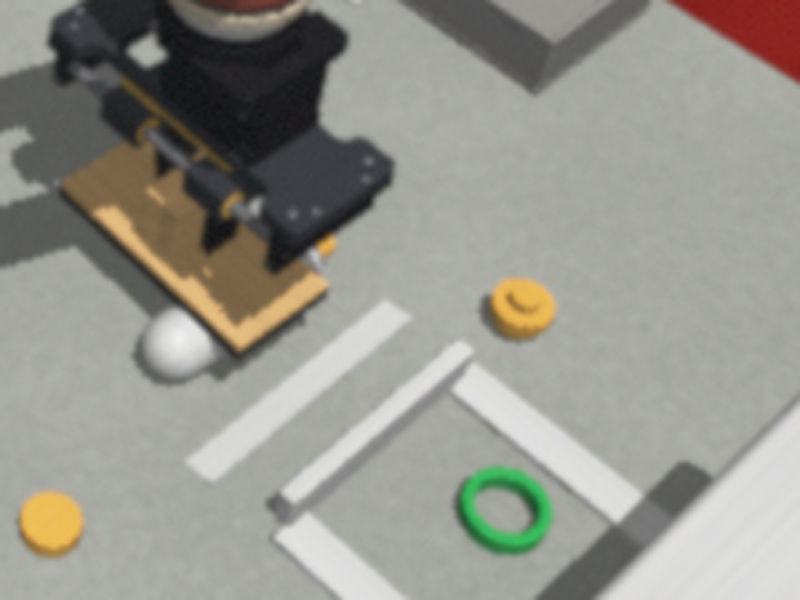

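Request:
{"method": "servo_tool", "body": {
  "rows": [-0.01,0,-0.04,0,-0.02,0,15,-0.01,0,-0.12,0,-0.06,0,15,-0.01,0,-0.22,0,-0.1,0,15,-0.01,0,-0.32,0,-0.16,0,15,-0.01,0,-0.42,0,-0.22,0,15,-0.01,0,-0.52,0,-0.26,0,15,-0.01,0,-0.58,0,-0.3,0,15,-0.01,0,-0.6,0,-0.3,0,15]
}}

```text
time: 8.5
ee_pos: [526.2, -39.6, 79.5]
tool_rot: [-1.571, 0.012, -0.014]
contact_force: [-1.5, 0.2, 6.1]
grip_width: 0.317
```

```bash
python3 - <<'E'
from h import *
st()
E
```

```text
t 8.5 p [526.2 -39.6  79.5] yaw 89.06 ydir [ 0.001 -0.    -1.   ] F [-1.5  0.2  6.1] M [-0.06  0.33 -0.09] g 0.317
```

Request:
{"method": "servo_tool", "body": {
  "rows": [0,-0.002,-0.05,0,-0.02,0,15,0,-0.002,-0.15,0,-0.06,0,15,0,-0.002,-0.27,0,-0.1,0,15,0,-0.002,-0.4,0,-0.16,0,15,0,-0.002,-0.53,0,-0.22,0,15,0,-0.002,-0.66,0,-0.26,0,15,0,-0.002,-0.76,0,-0.3,0,15,0,-0.002,-0.8,0,-0.3,0,15]
}}

```text
time: 9.3
ee_pos: [525.0, -79.6, 79.5]
tool_rot: [-1.571, -0.007, 0.008]
contact_force: [-2.9, 1.0, 7.0]
grip_width: 0.321
```

```bash
python3 - <<'E'
from h import *
st()
d=snap('side','s4');t=snap('top','t4')
f=lambda d,y0,x0:cv2.resize(cv2.cvtColor(d['frame'],cv2.COLOR_RGB2BGR)[y0:y0+150,x0:x0+200],(400,300),interpolation=cv2.INTER_CUBIC)
cv2.imwrite('pics/c5.png',np.hstack([f(t,90,310),f(d,200,310)]))
E
```

```text
t 9.3 p [525.  -79.6  79.5] yaw 90.56 ydir [-0. -0. -1.] F [-2.9  1.   7. ] M [ 0.06  0.57 -0.1 ] g 0.321
```

View pics/c5.png

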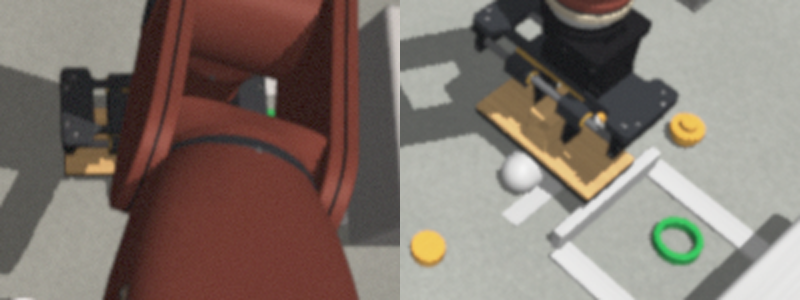

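```bash
python3 - <<'E'
from h import *
d=dict(np.load('pics/s4.npz'))
for u,v in[(370.5,286),(361,284),(366,276),(372,295)]: print(W(d,u,v,20).round(1), W(d,u,v).round(1))
P=cloud(d);v,u=np.mgrid[:420,:560];m=(u>355)&(u<385)&(v>272)&(v<300)&(P[...,2]>8)&(P[...,2]<45)&(P[...,0]<490);q=P[m]
from scipy.optimize import least_squares
r=least_squares(lambda p:np.linalg.norm(q-p,axis=1)-20,[480,-80,20],loss='soft_l1');print(len(q),r.x.round(1),np.abs(r.fun).mean())
E
```

```text
[480.7 -81.8  20. ] [472.5 -87.3  34.4]
[469.5 -66.   20. ] [465.9 -68.6  26.5]
[491.4 -58.9  20. ] [502.3 -51.2   1.2]
[467.4 -98.6  20. ] [470.  -96.9  15.3]
337 [481.2 -80.6  20.2] 1.6177437615801116
```

Request:
{"method": "servo_tool", "body": {
  "rows": [-0.01,-0.004,-0.03,0,0,0,15,-0.01,-0.004,-0.1,0,0,0,15,-0.01,-0.005,-0.2,0,0,0,15,-0.01,-0.005,-0.3,0,0,0,15,-0.01,-0.005,-0.37,0,0,0,15,-0.01,-0.005,-0.4,0,0,0,15]
}}

```text
time: 10.0
ee_pos: [524.3, -99.3, 79.5]
tool_rot: [-1.57, -0.007, 0.009]
contact_force: [-4.7, 1.3, 7.2]
grip_width: 0.32
```

Request:
{"method": "servo_tool", "body": {
  "rows": [-0.004,-0.006,-0.03,0,0,0,15,-0.008,-0.009,-0.08,0,0,0,15,-0.012,-0.012,-0.13,0,0,0,15,-0.014,-0.015,-0.16,0,0,0,15,-0.014,-0.015,-0.16,0,0,0,15]
}}

```text
time: 10.5
ee_pos: [523.8, -107.2, 80.1]
tool_rot: [-1.57, -0.007, 0.009]
contact_force: [-2.8, 0.8, 4.3]
grip_width: 0.319
```

Request:
{"method": "servo_tool", "body": {
  "rows": [-0.004,-0.002,-0.03,0,0,0,15,-0.006,-0.005,-0.08,0,0,0,15,-0.008,-0.008,-0.13,0,0,0,15,-0.008,-0.01,-0.16,0,0,0,15,-0.008,-0.01,-0.16,0,0,0,15]
}}

```text
time: 11.0
ee_pos: [523.5, -115.2, 80.6]
tool_rot: [-1.571, -0.007, 0.009]
contact_force: [-4.9, 0.8, 6.2]
grip_width: 0.314
```

Request:
{"method": "servo_tool", "body": {
  "rows": [-0.004,-0.005,-0.03,0,0,0,15,-0.008,-0.008,-0.08,0,0,0,15,-0.012,-0.011,-0.13,0,0,0,15,-0.012,-0.014,-0.16,0,0,0,15,-0.012,-0.014,-0.16,0,0,0,15]
}}

```text
time: 11.5
ee_pos: [523.2, -123.2, 81.2]
tool_rot: [-1.571, -0.007, 0.008]
contact_force: [-3.1, 0.6, 3.5]
grip_width: 0.321
```

Request:
{"method": "servo_tool", "body": {
  "rows": [-0.004,-0.002,-0.03,0,0,0,15,-0.006,-0.005,-0.08,0,0,0,15,-0.01,-0.007,-0.13,0,0,0,15,-0.01,-0.009,-0.16,0,0,0,15,-0.01,-0.009,-0.16,0,0,0,15]
}}

```text
time: 12.0
ee_pos: [522.9, -131.2, 81.8]
tool_rot: [-1.571, -0.008, 0.008]
contact_force: [-3.4, 1.6, 2.5]
grip_width: 0.318
```

Request:
{"method": "servo_tool", "body": {
  "rows": [-0.004,0,-0.03,0,0,0,15,-0.006,-0.002,-0.08,0,0,0,15,-0.01,-0.004,-0.13,0,0,0,15,-0.01,-0.006,-0.16,0,0,0,15,-0.01,-0.006,-0.16,0,0,0,15]
}}

```text
time: 12.5
ee_pos: [522.7, -139.3, 82.2]
tool_rot: [-1.571, -0.008, 0.007]
contact_force: [-1.0, -1.2, 0.9]
grip_width: 0.322
```

```bash
cat >> h.py <<'E'
from scipy.optimize import least_squares
def dome(f):
    d=snap('side',f);P=cloud(d);m=(P[...,2]>9)&(P[...,2]<47)&(P[...,0]>455)&(P[...,0]<485)&(P[...,1]<-70)&(P[...,1]>-146)
    g=d['frame'].astype(int); q=P[m]; r=least_squares(lambda p:np.linalg.norm(q-p,axis=1)-20,[480,-110,21],loss='soft_l1',f_scale=2);print('dome',len(q),r.x.round(1),np.median(np.abs(r.fun)).round(2))
E
python3 - <<'E'
from h import *
st();dome('s5')
E
```

```text
t 12.5 p [ 522.7 -139.3   82.2] yaw 90.56 ydir [ 0. -0. -1.] F [-1.  -1.2  0.9] M [0.16 0.28 0.08] g 0.322
dome 298 [ 479.5 -110.5   21.9] 0.78
```

Request:
{"method": "servo_tool", "body": {
  "rows": [0,0.006,-0.02,0,0,0,15,-0.004,0.006,-0.05,0,0,0,15,-0.005,0.006,-0.08,0,0,0,15,-0.005,0.006,-0.08,0,0,0,15]
}}

```text
time: 12.95
ee_pos: [522.7, -143.3, 82.1]
tool_rot: [-1.571, -0.008, 0.007]
contact_force: [-0.8, -0.5, 2.6]
grip_width: 0.316
```

Request:
{"method": "servo_tool", "body": {
  "rows": [0,0.003,-0.02,0,0,0,15,-0.002,0.005,-0.05,0,0,0,15,-0.003,0.006,-0.08,0,0,0,15,-0.003,0.006,-0.08,0,0,0,15]
}}

```text
time: 13.35
ee_pos: [522.6, -147.3, 81.9]
tool_rot: [-1.571, -0.008, 0.007]
contact_force: [-0.4, -0.1, 4.4]
grip_width: 0.315
```

Request:
{"method": "servo_tool", "body": {
  "rows": [0,0.001,-0.02,0,0,0,15,-0.002,0.002,-0.05,0,0,0,15,-0.003,0.004,-0.08,0,0,0,15,-0.003,0.004,-0.08,0,0,0,15]
}}

```text
time: 13.75
ee_pos: [522.5, -151.4, 81.6]
tool_rot: [-1.571, -0.008, 0.007]
contact_force: [-0.1, -0.9, 5.4]
grip_width: 0.315
```

```bash
python3 - <<'E'
from h import *
st();dome('s6')
E
```

```text
t 13.75 p [ 522.5 -151.4   81.6] yaw 90.57 ydir [ 0.001 -0.001 -1.   ] F [-0.1 -0.9  5.4] M [0.06 0.06 0.07] g 0.315
dome 315 [ 479.4 -116.2   21.9] 0.9
```

Request:
{"method": "servo_tool", "body": {
  "rows": [0,0.001,-0.02,0,0,0,15,-0.001,0.003,-0.05,0,0,0,15,-0.002,0.006,-0.08,0,0,0,15,-0.002,0.007,-0.08,0,0,0,15]
}}

```text
time: 14.2
ee_pos: [522.3, -155.3, 81.1]
tool_rot: [-1.571, -0.008, 0.007]
contact_force: [1.4, -1.3, 3.8]
grip_width: 0.32
```

Request:
{"method": "servo_tool", "body": {
  "rows": [0,0.003,-0.02,0,0,0,15,0,0.007,-0.05,0,0,0,15,0,0.011,-0.08,0,0,0,15,0,0.013,-0.08,0,0,0,15]
}}

```text
time: 14.6
ee_pos: [522.2, -159.3, 80.4]
tool_rot: [-1.571, -0.008, 0.008]
contact_force: [1.6, -1.7, 5.6]
grip_width: 0.315
```

Request:
{"method": "servo_tool", "body": {
  "rows": [0,0.003,-0.02,0,0,0,15,0,0.006,-0.05,0,0,0,15,0,0.01,-0.08,0,0,0,15,0,0.012,-0.08,0,0,0,15]
}}

```text
time: 15.0
ee_pos: [522.0, -163.1, 79.7]
tool_rot: [-1.571, -0.008, 0.008]
contact_force: [-0.0, -1.9, 5.3]
grip_width: 0.316
```

Request:
{"method": "servo_tool", "body": {
  "rows": [0,0.001,-0.02,0,0,0,15,0,0.002,-0.05,0,0,0,15,0,0.003,-0.08,0,0,0,15,0,0.003,-0.08,0,0,0,15]
}}

```text
time: 15.4
ee_pos: [521.8, -166.6, 79.5]
tool_rot: [-1.57, -0.007, 0.009]
contact_force: [0.6, -0.3, 6.3]
grip_width: 0.318
```

```bash
python3 - <<'E'
from h import *
st();dome('s7')
E
```

```text
t 15.4 p [ 521.8 -166.6   79.5] yaw 90.58 ydir [-0.001  0.001 -1.   ] F [ 0.6 -0.3  6.3] M [ 0.33 -0.01  0.02] g 0.318
dome 335 [ 479.2 -123.4   20.4] 1.03
```

Request:
{"method": "servo_tool", "body": {
  "rows": [0,-0.003,-0.02,0,0,0,15,0,-0.004,-0.05,0,0,0,15,0,-0.004,-0.08,0,0,0,15,0,-0.004,-0.1,0,0,0,15,0,-0.004,-0.1,0,0,0,15]
}}

```text
time: 15.95
ee_pos: [521.6, -170.3, 79.3]
tool_rot: [-1.568, -0.007, 0.009]
contact_force: [0.0, 2.3, 6.4]
grip_width: 0.319
```

Request:
{"method": "servo_tool", "body": {
  "rows": [0,-0.002,-0.02,0,0,0,15,0,-0.003,-0.04,0,0,0,15,0,-0.003,-0.06,0,0,0,15,0,-0.003,-0.06,0,0,0,15]
}}

```text
time: 16.35
ee_pos: [521.6, -173.1, 79.3]
tool_rot: [-1.567, -0.007, 0.009]
contact_force: [-0.3, 2.5, 5.7]
grip_width: 0.316
```

```bash
python3 - <<'E'
from h import *
st();dome('s8');d=dict(np.load('pics/s8.npz'))
cv2.imwrite('pics/c6.png',cv2.resize(cv2.cvtColor(d['frame'],cv2.COLOR_RGB2BGR)[210:345,340:520],(800,600),interpolation=cv2.INTER_CUBIC))
E
```

```text
t 16.35 p [ 521.6 -173.1   79.3] yaw 90.58 ydir [-0.002  0.003 -1.   ] F [-0.3  2.5  5.7] M [ 1.13 -0.07  0.08] g 0.316
dome 331 [ 479.1 -126.8   20.5] 1.14
```

View pics/c6.png

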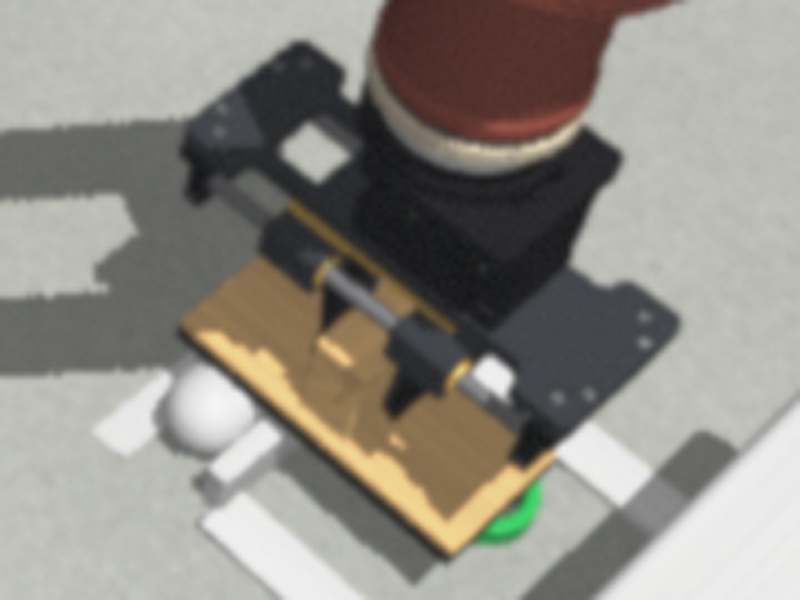

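Request:
{"method": "servo_tool", "body": {
  "rows": [0,-0.002,-0.02,0,0,0,15,0,-0.002,-0.03,0,0,0,15,0,-0.002,-0.03,0,0,0,15,0,-0.002,-0.03,0,0,0,15,0,-0.002,-0.03,0,0,0,15,0,-0.002,-0.03,0,0,0,15,0,-0.002,-0.03,0,0,0,15,0,-0.002,-0.03,0,0,0,15]
}}

```text
time: 17.2
ee_pos: [522.0, -176.5, 79.8]
tool_rot: [-1.571, -0.007, 0.009]
contact_force: [-1.5, 3.0, 1.9]
grip_width: 0.318
```

Request:
{"method": "servo_tool", "body": {
  "rows": [0,0,0,0,0,0,15,0,0,0,0,0,0,15,0,0,0,0,0,0,15,0,0,0,0,0,0,15,0,0,0,0,0,0,15,0,0,0,0,0,0,15]
}}

```text
time: 17.8
ee_pos: [522.2, -176.6, 80.0]
tool_rot: [-1.571, -0.008, 0.008]
contact_force: [-0.1, 1.3, 1.5]
grip_width: 0.318
```

Request:
{"method": "servo_tool", "body": {
  "rows": [0,0.004,0,0,0,0,15,0,0.008,0,0,0,0,15,0,0.008,0,0,0,0,15,0,0.008,0,0,0,0,15,0,0.008,0,0,0,0,15,0,0.008,0,0,0,0,15]
}}

```text
time: 18.4
ee_pos: [522.3, -176.6, 79.8]
tool_rot: [-1.571, -0.008, 0.008]
contact_force: [-3.6, -0.4, 3.2]
grip_width: 0.317
```

Request:
{"method": "servo_tool", "body": {
  "rows": [0,0,0,0,0,0,15,0,0,0,0,0,0,15,0,0,0,0,0,0,15,0,0,0,0,0,0,15,0,0,0,0,0,0,15,0,0,0,0,0,0,15]
}}

```text
time: 19.0
ee_pos: [522.3, -176.4, 79.7]
tool_rot: [-1.571, -0.008, 0.008]
contact_force: [-3.3, 0.1, 2.9]
grip_width: 0.319
```

```bash
python3 - <<'E'
from h import *
st();dome('s9')
E
```

```text
t 19.0 p [ 522.3 -176.4   79.7] yaw 90.58 ydir [ 0. -0. -1.] F [-3.3  0.1  2.9] M [0.25 0.69 0.1 ] g 0.319
dome 306 [ 478.6 -128.4   19.9] 1.0
```

Request:
{"method": "servo_tool", "body": {
  "rows": [0,0.004,0,0,0,0,15,0,0.004,0,0,0,0,15,0,0.004,0,0,0,0,15,0,0.004,0,0,0,0,15,0,0.004,0,0,0,0,15]
}}

```text
time: 19.55
ee_pos: [522.4, -176.4, 79.6]
tool_rot: [-1.571, -0.008, 0.008]
contact_force: [-4.3, -0.3, 3.8]
grip_width: 0.318
```

Request:
{"method": "servo_tool", "body": {
  "rows": [0,-0.02,0,0,0,0,15,0,-0.06,0,0,0,0,15,0,-0.2,0,0,0,0,15,0,-0.6,0,0,0,0,15,0,-1.0,0,0,0,0,15,0,-1.4,0,0,0,0,15,0,-1.5,0,0,0,0,15,0,-1.5,0,0,0,0,15]
}}

```text
time: 20.35
ee_pos: [523.1, -176.7, 155.4]
tool_rot: [-1.572, -0.01, 0.006]
contact_force: [0.3, -0.4, -3.5]
grip_width: 0.318
```

```bash
python3 - <<'E'
from h import *
mv([500,120,155],yaw=90)
dome('s10');d=dict(np.load('pics/s10.npz'))
cv2.imwrite('pics/c7.png',cv2.resize(cv2.cvtColor(d['frame'],cv2.COLOR_RGB2BGR)[180:345,320:540],(800,600),interpolation=cv2.INTER_CUBIC))
E
```

```text
t 20.35 p [ 523.1 -176.7  155.4] yaw 90.58 ydir [ 0.002 -0.001 -1.   ] F [ 0.3 -0.4 -3.5] M [ 0.02  0.03 -0.01] g 0.318
row [-0.4   0.    5.94] [0.01 0.12 0.03]
dome 285 [ 478.3 -128.9   19.1] 0.86
```

View pics/c7.png

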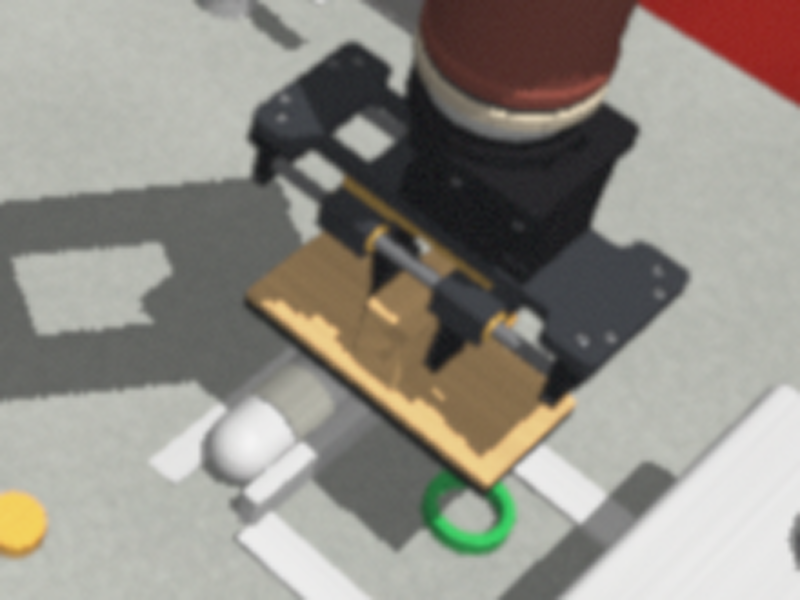

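```bash
python3 - <<'E'
from h import *
mv([530,30,150],[578.2,208.6,125],yaw=119.48)
E
```

```text
t 20.4 p [ 522.3 -176.3  154.2] yaw 90.58 ydir [ 0. -0. -1.] F [-0.1  0.2 -3. ] M [ 0.03  0.04 -0.04] g 0.318
row [0.2  0.08 4.13] [ 0.   -5.78  0.  ]
row [1.2  0.58 7.69] [ 0.   -5.78  0.  ]
```

Request:
{"method": "servo_tool", "body": {
  "rows": [0,0,0.3,0,0,0,15,0,0,1,0,0,0,15,0,0,1.9,0,0,0,15,0.1,0,2.8,0,-1,0,15,0.3,0.1,3.7,0,-2,0,15,0.5,0.2,4.6,0,-3,0,15,0.75,0.3,5.5,0,-4,0,15,1,0.4,6.4,0,-5,0,15]
}}

```text
time: 21.2
ee_pos: [567.8, 146.7, 132.8]
tool_rot: [-1.541, -0.351, 0.355]
contact_force: [1.8, -0.2, -2.8]
grip_width: 0.316
```

```bash
python3 - <<'E'
from h import *
mv([578.2,208.6,125],yaw=119.48)
t=snap('top','t11'); cv2.imwrite('pics/c8.png',cv2.resize(cv2.cvtColor(t['frame'],cv2.COLOR_RGB2BGR)[90:240,330:530],(800,600),interpolation=cv2.INTER_CUBIC))
E
```

```text
t 21.2 p [567.8 146.7 132.8] yaw 115.81 ydir [-0.002 -0.    -1.   ] F [ 1.8 -0.2 -2.8] M [-0.04 -0.01  0.06] g 0.316
row [0.73 0.16 1.02] [-0.01 -0.73 -0.02]
```

View pics/c8.png

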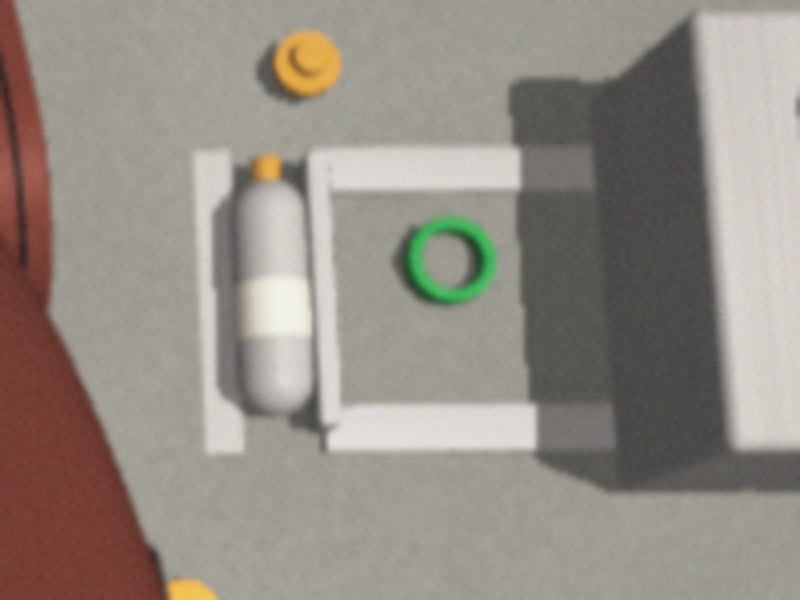

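Request:
{"method": "servo_tool", "body": {
  "rows": [0.3,0,0.4,0,-0.4,0,15,0.55,0.1,0.8,0,-0.7,0,15,0.7,0.16,1.0,0,-0.73,0,15,0.7,0.16,1.0,0,-0.73,0,15,0.7,0.16,1.0,0,-0.73,0,15,0.7,0.16,1.0,0,-0.73,0,15]
}}

```text
time: 21.85
ee_pos: [578.9, 203.3, 126.3]
tool_rot: [-1.534, -0.399, 0.399]
contact_force: [0.2, -0.6, -2.9]
grip_width: 0.315
```

```bash
python3 - <<'E'
from h import *
mv([578.2,208.6,60],[578.2,208.6,42],yaw=119.48)
d=dict(np.load('pics/t11.npz'));c=lambda x,y,z:W(d,330+x/4-.4,90+y/4-.4,z)[:2].round(1)
for l,x,y in[('L200',236,210),('R200',303,210),('L380',246,370),('R380',312,370),('L band',238,300),('R band',312,300),('neck',267,156),('dome',278,413)]: print(l,c(x,y,20))
P=cloud(d);v,u=np.mgrid[:420,:560];m=(u>386)&(u<412)&(v>138)&(v<188)&(P[...,2]>12)&(P[...,2]<48)&(P[...,1]>-145);q=P[m]
def f(p):
    a=np.array([1,p[1],0])/np.hypot(1,p[1]); return np.linalg.norm(np.cross(q-np.array([525,p[0],p[2]]),a),axis=1)-20
print(least_squares(f,[-126,0,20],loss='soft_l1',f_scale=2).x)
E
```

```text
t 21.85 p [578.9 203.3 126.3] yaw 119.17 ydir [-0.    -0.001 -1.   ] F [ 0.2 -0.6 -2.9] M [-0.02 -0.03 -0.01] g 0.315
row [0.04 1.33 0.1 ] [ 0.   -0.06 -0.01]
row [0.04 1.69 0.1 ] [ 0.   -0.06 -0.01]
L200 [ 572.6 -110. ]
R200 [ 572.6 -146.2]
L380 [ 484.  -111.9]
R380 [ 484.1 -147.1]
L band [ 522.5 -109.1]
R band [ 522.5 -148.8]
neck [ 603.1 -128. ]
dome [ 460.6 -128. ]
[-1.26864276e+02  6.20860799e-03  2.09413175e+01]
```

Request:
{"method": "servo_tool", "body": {
  "rows": [0.04,0.4,0.1,0,-0.06,0,15,0.04,1.0,0.1,0,-0.06,0,15,0.04,1.5,0.1,0,-0.06,0,15,0.04,1.62,0.1,0,-0.06,0,15,0.04,1.64,0.1,0,-0.06,0,15,0.04,1.66,0.1,0,-0.06,0,15,0.04,1.66,0.1,0,-0.06,0,15]
}}

```text
time: 22.55
ee_pos: [579.7, 209.7, 45.3]
tool_rot: [-1.533, -0.406, 0.401]
contact_force: [-0.3, -0.1, -2.6]
grip_width: 0.316
```

Request:
{"method": "servo_tool", "body": {
  "rows": [0,0.02,0,0,0,0,15,0,0.04,0,0,0,0,15,0,0.04,0,0,0,0,15,0,0.04,0,0,0,0,15]
}}

```text
time: 22.95
ee_pos: [578.4, 209.7, 41.6]
tool_rot: [-1.533, -0.404, 0.404]
contact_force: [-0.5, -0.4, -2.1]
grip_width: 0.322
```

Request:
{"method": "servo_tool", "body": {
  "rows": [0,0.01,0,0,0,0,15,0,0.02,0,0,0,0,15,0,0.02,0,0,0,0,15]
}}

```text
time: 23.25
ee_pos: [578.2, 209.6, 40.3]
tool_rot: [-1.533, -0.404, 0.404]
contact_force: [0.5, 0.1, -2.2]
grip_width: 0.32
```

Request:
{"method": "servo_tool", "body": {
  "rows": [0,0.005,0,0,0,0,15,0,0.01,0,0,0,0,15,0,0.01,0,0,0,0,15]
}}

```text
time: 23.55
ee_pos: [578.3, 209.6, 40.1]
tool_rot: [-1.533, -0.404, 0.404]
contact_force: [-0.8, -0.7, -1.7]
grip_width: 0.314
```

Request:
{"method": "servo_tool", "body": {
  "rows": [0,0.006,0,0,0,0,15,0,0.006,0,0,0,0,15,0,0.006,0,0,0,0,15]
}}

```text
time: 23.85
ee_pos: [578.3, 209.7, 40.0]
tool_rot: [-1.533, -0.404, 0.404]
contact_force: [-2.1, 0.6, 2.5]
grip_width: 0.319
```

Request:
{"method": "servo_tool", "body": {
  "rows": [0,0,0,0,0,0,40,0,0,0,0,0,0,60,0,0,0,0,0,0,80,0,0,0,0,0,0,80,0,0,0,0,0,0,80,0,0,0,0,0,0,80,0,0,0,0,0,0,80,0,0,0,0,0,0,80]
}}

```text
time: 24.65
ee_pos: [578.3, 209.6, 39.7]
tool_rot: [-1.533, -0.404, 0.404]
contact_force: [0.4, -0.3, 0.3]
grip_width: 0.795
```

Request:
{"method": "servo_tool", "body": {
  "rows": [0,-0.3,0,0,0,0,80,0,-1,0,0,0,0,80,0,-1.8,0,0,0,0,80,0,-2.4,0,0,0,0,80,0,-2.4,0,0,0,0,80]
}}

```text
time: 25.15
ee_pos: [582.1, 210.6, 167.3]
tool_rot: [-1.533, -0.413, 0.395]
contact_force: [0.2, 0.5, 0.5]
grip_width: 0.802
```

Request:
{"method": "servo_tool", "body": {
  "rows": [-0.5,-0.5,0.5,0,0,0,80,-1,-1,1,0,0,0,80,-2,-1.5,1.5,0,0,0,80,-3,-2,2,0,0,0,80,-4,-2,2.5,0,0,0,80,-4.5,-2,3,0,0,0,80,-4.5,-2,3,0,0,0,80,-4.5,-2,3,0,0,0,80]
}}

```text
time: 25.95
ee_pos: [307.5, 229.6, 260.2]
tool_rot: [-1.532, -0.407, 0.404]
contact_force: [0.9, 0.0, 0.0]
grip_width: 0.803
```

```bash
python3 - <<'E'
from h import *
st(); a=snap('top','t12');b=snap('side','s12')
f=lambda d:cv2.cvtColor(d['frame'],cv2.COLOR_RGB2BGR)
cv2.imwrite('pics/c9.png',cv2.resize(np.hstack([f(a),f(b)]),(800,300)))
P=cloud(a);v,u=np.mgrid[:420,:560]
for l,z0,z1 in(('plate',8,20),('grip',58,70)):
    m=(u>195)&(u<290)&(v>105)&(v<180)&(P[...,2]>z0)&(P[...,2]<z1);q=P[m]; print(l,len(q),cv2.minAreaRect(q[:,:2].astype(np.float32)) if len(q)>5 else 0,np.median(q[:,2]))
m=(u>386)&(u<412)&(v>138)&(v<188)&(P[...,2]>12)&(P[...,2]<48)&(P[...,1]>-145);q=P[m]
g=lambda p:np.linalg.norm(np.cross(q-np.array([525,p[0],p[2]]),np.array([1,p[1],0])/np.hypot(1,p[1])),axis=1)-20
print(least_squares(g,[-126,0,20],loss='soft_l1',f_scale=2).x)
E
```

```text
t 25.95 p [307.5 229.6 260.2] yaw 119.65 ydir [ 0.002  0.001 -1.   ] F [0.9 0.  0. ] M [ 0.06  0.04 -0.02] g 0.803
plate 1744 ((579.1005859375, 208.22137451171875), (71.54595184326172, 154.36785888671875), 30.147905349731445) 15.099033137558536
grip 378 ((578.2705078125, 210.3621368408203), (60.74409866333008, 28.287559509277344), 29.970561981201172) 64.62803242761717
[-1.26644946e+02  8.03612678e-03  2.08046701e+01]
```

View pics/c9.png

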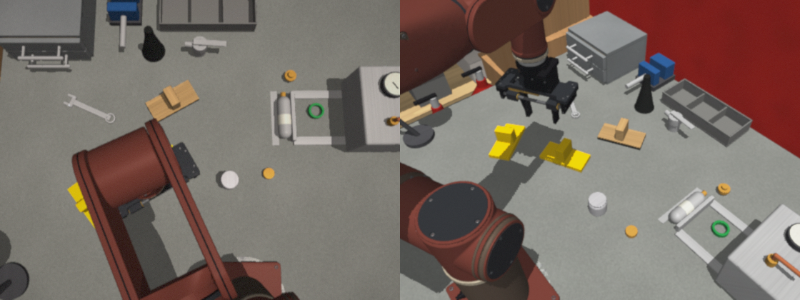

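The final view shows the cartridge seated at the stop (top view, about 284,118). The block stands flat on the bench (172,100), and everything else is where it was. I'm handing in.

```bash
python3 -c "
from rig import ctrl
print(ctrl.hand_in())"
```

```text
the job is handed in; nothing more can be done
None
```

The cartridge is fully home along the stop, and the job is handed in after about 26 s of the 67 s allowed. I rolled it under the block's sole, over the sill and into the seat, and held it pressed there for about 2 s. The block then went back flat on its original spot, about 340 mm from the cartridge.

**Final position:** the last camera check puts the cartridge axis at y = -126.6 mm, against a measured seat centre of about -127. It is parallel to the stop within about 0.01 rad. It lies about 2 mm from the stop's middle, measured just before the block was put down.

**Block and surroundings:** the plate top reads 15 mm and the grip top 65 mm, the same as before the job, so the block is flat. Nothing else appears to have moved. The gripper is open and well clear.

**Pressing force:** readings came only at the end of each move, so peaks in between were not seen.
- The press was mostly 5–10 N, and the highest reading was about 10 N.
- It dipped to about 3.7 N at the sill crest.
- It dipped to about 4.5 N at the stop when the sole slipped slightly. I pressed again at about 6–7 N before lifting.
- Sideways force on the sole reached about 5 N while rolling and just before the lift. It caused no visible shift beyond a couple of millimetres.

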